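Load a cartridge in the test socket and clamp it with the swing lever

ROBOT

A 6-joint arm with a two-finger parallel gripper is mounted at the origin on a cart in front of the work surface, level with it; the furniture and walls round the work are solid. World frame = base frame: x ahead of the robot, y to its left, z up, the work surface at z = 0. Lengths are in mm, angles in rad, forces in N, time in s.
With the tool pointing down it reaches from about 350 to 850 mm from the base axis. Payload 8.1 kg.
Tool frame: the origin (TCP) lies between the finger pads; the fingertips stand 19 mm ahead of it and the grasp point (between the pads) is the TCP; x points along the fingers, y is the direction in which the jaws open and shut, and the axes are right-handed (so a half turn about x gives the same grasp; the last joint's range is limited). The gripper opens to 85 mm and grips with 20 to 120 N. Pads are 22 mm wide; open, the fingers measure 114 mm over their backs; the gripper's body (76 mm by 85 mm) begins 54 mm behind the grasp point. The pads swing forward as they close: fully open they stand 13 mm farther back than shut.
Start: joints at [1.099, 0.13, 1.488, -0, 1.523, -0.085], TCP at [226.315, 555.686, 250.292] pointing down, gripper open.
Joint ranges: [-2.96, 2.96], [-0.89, 2.26], [0.02, 2.5], [-1.34, 4.48], [0, 2.73], [-2.66, 2.66]. Speed limits (rad/s): [2.39, 2.39, 2.79, 3.14, 3.14, 3.14].

INTERFACE

Orientations are given as a rotation vector (axis times angle).
In Python, from cell import monitor, cams, env gives the robot as it stands.
- The arm moves only by the tool step_arm, never from a script. Its argument "increments" is text: rows parted by semicolons, each of 7 numbers parted by spaces: the closure, from -1 (fully open) to 1 (shut), so that 0 is half open, then the shift along the tool's x, y, z in mm, then the turn, a rotation vector about the tool's x, y, z in rad. A call has 1 to 12 rows; each row is the pose to reach, as a shift and turn from the pose measured when the call began, along the tool's axes at that moment; what a row does not reach only later rows make up. A row lasts 1/10 s, in which the tool goes at most 50 mm and 8.59 degrees, less where a joint would pass 70% of its speed; a pose out of reach is approached as far as the arm can. A call with a gripper value outside its range is refused whole. The fingers move at their own pace and stop on an object; "squeeze" is the grip in N (left out, the last holds). Time passes only in rows, so rows that repeat a pose let the fingers close. It gives the time, the measured TCP pose, the force and the opening at its end, in the units of the state.
- monitor.observe(): the state, without advancing time (a new reading comes with each control period).
- cams.snapshot(name): name is "scene" or "side" or "wrist"; returns the picture (400x640x3 uint8, red, green, blue); there is no depth.
- cams.calibration(name): a dict with "camera_matrix" (3x3 intrinsics, pixels), "origin" and "rotation" of the camera in the world. Camera axes: x right, y down, z forward; pixel columns grow to the right and rows downward; lengths in mm; the calibration is good to about 2 mm. A picture is of the moment at which its call begins: read the wrist's pose just before it. calibration takes no time and is no camera call; for the wrist camera it gives the pose at the moment of the call.
- env.hand_in(): hands the job in, once; it reports no verdict.
The state is a dict: "time_s": time; "joint_positions": joint angles; "qvel": joint speeds; "joint_efforts": joint torques, N m; "eef_pos": TCP position; "tcp_rot": TCP orientation; "wrist_force": force on the tool from outside, world axes, zero at the start; "moment": the same for the moment, N m; "finger_gap": opening from 0.0 (shut) to 1.0 (fully open).
Only numpy, scipy, OpenCV 4.12 (cv2) and the standard library are available. Lean on these libraries where they do the work, as an engineer would, in place of code of your own. Each camera call takes 0.05 s, during which the arm holds its last target. There are 200 camera calls.

TASK

Lift the dust cover off the test socket and set it down gently, right way up, on the bare worktop clear of the socket. Swing the socket's clamp lever fully open, bring the cartridge into the socket and push it fully home, then swing the lever fully shut behind it. Do not knock or shift the tape roll, beaker, timer or vial, and leave the cover standing where you set it.

Things in the scene. Friction and masses are not known exactly. Their poses are not given: they have to be found in the camera images.
- socket: Fixed socket: grey floor plate 225 x 160 x 12 mm (x -130 to +95, y -80 to +80) with a dark steel bay on its far part. Origin: worktop level, on the bay's centre line; x points into the bay, y left, z up. The cartridge's floor is at z = 12 mm; the plate before the bay's mouth is a flat loading ledge with low rails (to z = 19 mm) along the front part of its side edges.
- bay_mouth (a point): Middle of the bay's open front at floor height, at (-21, 0, 12) mm in the socket's frame. The bay is 54 mm wide (inner faces y = +-27, outer +-40, wall tops z = 36 mm), flared to about 65 mm at the mouth; its rear stop is at socket x = +72 mm, top at z = 42 mm.
- lever (a joint): Clamp lever about its upright pivot, rad: 0 = fully shut (along socket +y, across the bay's mouth), growing anticlockwise seen from above, over the ledge and out to the right; along socket -x at 1.57, fully open at its stop at 2.2. Stays where left; starts nearly shut under the cover. Its nose stands 2 mm behind a home cartridge, so it shuts only on one that is home.
- lever_pivot (a point): Pivot of the lever, at (-30, -55, 30) mm in the socket's frame; lever bar 14 mm wide, 10 mm thick, z from 25 to 35 mm.
- lever_post (a point): Top of the upright round black post, 15 mm diameter, on the lever's free end, 110 mm from the pivot; the post rises from z = 35 to 66 mm and can be pushed sideways. The point turns with the lever.
- cover: Loose white dust cover, 150 x 140 x 62 mm (x, y, z), 0.22 kg, open underneath, walls 3 mm; at the start it stands on the socket's plate over the bay and the lever. Origin: centre of its lower rim; z up.
- cover_handle (a point): Middle of the cover's grey bar handle, 84 mm above the cover's lower rim; the bar is 16 mm wide (along the cover's x) and 16 mm high, 78 mm long along the cover's y, with a 14 mm gap beneath it between two feet.
- cartridge: Loose plain grey cartridge, 90 x 50 x 28 mm (x, y, z), 0.18 kg, starts flat on the worktop to the left or right of the socket. Origin: centre of its underside, x along its length. Either end may go in first. Home when its origin lies 27 mm in front of the socket's origin along socket x (end face on the rear stop).
- tape_roll: Bystander: roll of masking tape lying flat, 100 mm across, 25 mm high; origin under its centre. On the other side of the socket from the cartridge.
- small_beaker: Bystander: glass beaker, 56 mm across, 74 mm high; origin under its centre.
- timer: Bystander: flat timer 64 x 62 x 16 mm; origin under its centre.
- vial: Bystander: capped vial, 23 mm across, 49 mm high; origin under its centre.
Mind the look-alikes: they are no part of the job. Several things look just like the cartridge: the one meant starts farthest to the robot's left.

How it is judged (in metres and radians):
On the way, in this order (a step that is already met when the one before it is completed fails the run):
1. the cover stands on the worktop clear of the socket, let go (height (world z) of cover below 0.006 m and angle between cover's own z axis and vertical below 0.08 rad and horizontal distance between cover and socket above 0.14 m and contact force between cover and socket below 0.01 N and contact force between the fingers and cover below 0.01 N and linear speed of cover below 0.03 m/s), for 0.2 s.
2. the lever has been swung open past 1.9 rad (value of joint lever above 1.9 rad), for 0.1 s.
3. the cartridge lies home in the bay, within 6 mm of the rear stop (x of cartridge in the frame of socket between 0.021 and 0.033 m and y of cartridge in the frame of socket between -0.006 and 0.006 m and z of cartridge in the frame of socket below 0.016 m and angle between the x axis of cartridge and the x axis of socket, either way round below 0.08 rad and angle between cartridge's own z axis and vertical below 0.08 rad), for 0.2 s.
At the end, for the whole second after the job is handed in: The cartridge lies flat in the bay within 6 mm of the rear stop, the lever is shut behind it (under 0.1 rad), and the cover stands right way up on the worktop, its centre over 140 mm from the socket's origin and not touching the socket; all at rest (all of step 1 and all of step 3 and value of joint lever below 0.1 rad and linear speed of cartridge below 0.03 m/s and velocity of joint lever below 0.1 rad/s).
It fails at once if the cover is dropped or flung down (faster than 0.6 m/s within 30 mm of the worktop) (height (world z) of cover below 0.03 m and linear speed of cover above 0.6 m/s).
It fails at once if the tape roll is shifted by more than 20 mm (distance of tape_roll from where it was at the start of the episode above 0.02 m).
It fails at once if the beaker is shifted by more than 20 mm (distance of small_beaker from where it was at the start of the episode above 0.02 m).
It fails at once if the timer is shifted by more than 20 mm (distance of timer from where it was at the start of the episode above 0.02 m).
It fails at once if the vial is shifted by more than 20 mm (distance of vial from where it was at the start of the episode above 0.02 m).
It also fails if it takes over 72 s, if anything falls off the work surface, if the arm or the gripper's body presses on something with over 40 N, if the wrist force passes 120 N, or if a joint passes its speed limit or range.

## Working session

There is one attempt and no reset: what is moved stays moved. The work goes in short steps, Python scripts to look and compute and a tool call to move; the robot and the scene stay as the last step left them, time stands still between calls to the robot, and variables do not carry over. Pictures are saved under pics/ and viewed, about 8 in all and at most 12, crops included, and the job is handed in when it is done.

Besides the shell and the picture viewer there is one more tool, called after "Request:" by a JSON object that holds its "method" and its "body". step_arm: Moves the arm, as the interface text tells. Its arguments: {"type":"object","properties":{"increments":{"type":"string"},"squeeze":{"type":"number"}},"required":["increments"]}

```bash
ls; mkdir -p pics; python3 - <<'E'
from cell import monitor,cams,env
import cv2,json
for n in("scene","side"):
    cv2.imwrite(f"pics/{n}0.png",cams.snapshot(n)[:,:,::-1]); c=cams.calibration(n); print(n,c)
print(monitor.observe())
E
```

```text
pics
scene {'camera_matrix': array([[484.0175069 ,   0.        , 321.19664763],
       [  0.        , 484.0175069 , 198.71859071],
       [  0.        ,   0.        ,   1.        ]]), 'origin': array([ -337.10764979, -1142.1406306 ,  1420.85644634]), 'rotation': array([-2.20214569,  0.86008524, -0.33514089])}
side {'camera_matrix': array([[450.02059339,   0.        , 324.27996151],
       [  0.        , 450.02059339, 193.87969409],
       [  0.        ,   0.        ,   1.        ]]), 'origin': array([ 505.42560201, 1340.47513169, 1361.40277245]), 'rotation': array([ 0.07297615, -2.85920774,  1.29433717])}
{'time_s': 0.1, 'joint_positions': array([ 1.09864727e+00,  1.31091890e-01,  1.48916036e+00, -1.65009259e-06,
        1.52301055e+00, -8.54213561e-02]), 'qvel': array([ 0.00128502, -0.00118416, -0.00242238, -0.000952  ,  0.0010612 ,
        0.00118916]), 'joint_efforts': array([ 1.32002184e-03, -5.70955825e+01, -5.01939797e+01, -3.25575957e-05,
        8.17368884e-03,  5.73296597e-05]), 'eef_pos': array([226.07683865, 555.27960129, 249.35108121]), 'tcp_rot': array([ 0.3021436 ,  1.54987929, -0.30467956]), 'wrist_force': array([ 0.00332235, -0.76893039, -0.3572241 ]), 'moment': array([ 0.02394824,  0.01250161, -0.06385218]), 'finger_gap': 0.9985295820035277}
```

View pics/scene0.png

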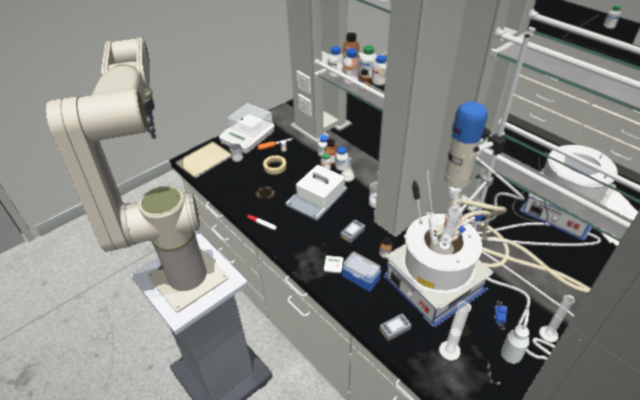

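View pics/side0.png

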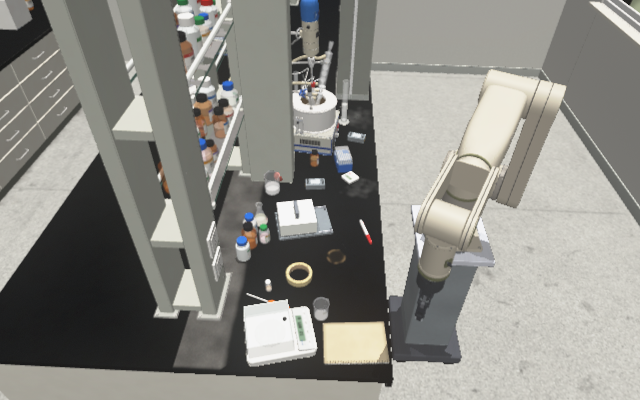

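Scene: socket and cover at (318,190), tape roll (274,165), vial and beaker possibly near (284,146)/(237,152), white timer (333,264). Cartridge look-alikes are (352,231) and (396,326), plus the blue box at (361,268), which is not one. Next I'll triangulate and check in a close crop.

```bash
cat > h.py <<'E'
import numpy as np,cv2
from scipy.spatial.transform import Rotation as R
from cell import monitor,cams,env
def ray(c,p):
    d=R.from_rotvec(c["rotation"]).as_matrix()@np.linalg.solve(c["camera_matrix"],[p[0],p[1],1.]); return c["origin"],d/np.linalg.norm(d)
def plane(c,p,z):
    o,d=ray(c,p); return o+d*(z-o[2])/d[2]
def tri(c1,p1,c2,p2):
    o1,d1=ray(c1,p1);o2,d2=ray(c2,p2)
    s=np.linalg.lstsq(np.c_[d1,-d2],o2-o1,rcond=None)[0]
    a=o1+s[0]*d1;b=o2+s[1]*d2; return (a+b)/2,np.linalg.norm(a-b)
def proj(c,P):
    q=c["camera_matrix"]@(R.from_rotvec(c["rotation"]).as_matrix().T@(np.asarray(P,float)-c["origin"])); return q[:2]/q[2]
def crop(im,x0,y0,x1,y1,s): return cv2.resize(im[y0:y1,x0:x1],None,fx=s,fy=s,interpolation=cv2.INTER_CUBIC)
E
python3 - <<'E'
from h import *
S,D=cams.calibration("scene"),cams.calibration("side")
for n,a,b in[("handle",(320,177),(296,208)),("cartA",(352,231),(315,184)),("cartB",(396,326),(357,137)),("tape",(274,165),(299,274)),("timer?",(333,264),(350,177)),("beaker?",(237,152),(321,308)),("beaker2?",(376,197),(272,185)),("vial?",(284,146),(268,285)),("brown",(386,248),(314,160)),("hole",(265,192),(336,257))]:
    print(n,*[np.round(x) for x in tri(S,a,D,b)], np.round(plane(S,a,20)))
a=cv2.imread("pics/scene0.png");b=cv2.imread("pics/side0.png")
cv2.imwrite("pics/crop1.png",np.vstack([crop(a,220,125,420,275,3)[:, :600],crop(b,230,130,390,330,3)[:0, :600]]) if 0 else crop(a,220,125,420,275,4)); cv2.imwrite("pics/crop2.png",crop(b,230,145,390,265,5))
E
```

```text
handle [648.  -4.  94.] 6.0 [699.  59.  20.]
cartA [ 584. -258.   13.] 5.0 [ 577. -262.   20.]
cartB [ 387. -656.   18.] 2.0 [ 388. -657.   20.]
tape [613. 271.  12.] 8.0 [603. 262.  20.]
timer? [ 421. -325.   10.] 6.0 [ 412. -330.   20.]
beaker? [525. 434.  39.] 2.0 [536. 456.  20.]
beaker2? [ 775. -207.   38.] 9.0 [ 784. -196.   20.]
vial? [723. 336.  23.] 4.0 [723. 339.  20.]
brown [ 600. -418.   33.] 0.0 [ 609. -411.   20.]
hole [478. 167.  -0.] 2.0 [465. 148.  20.]
```

View pics/crop1.png

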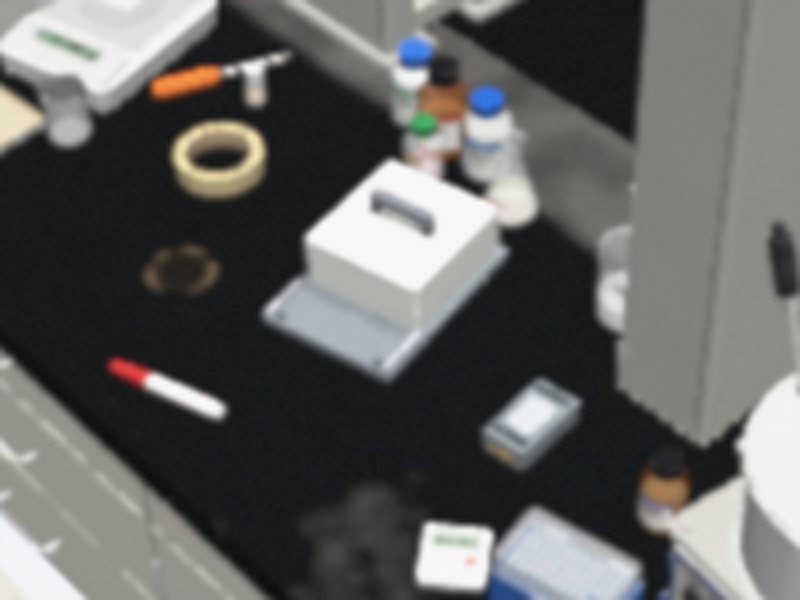

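View pics/crop2.png

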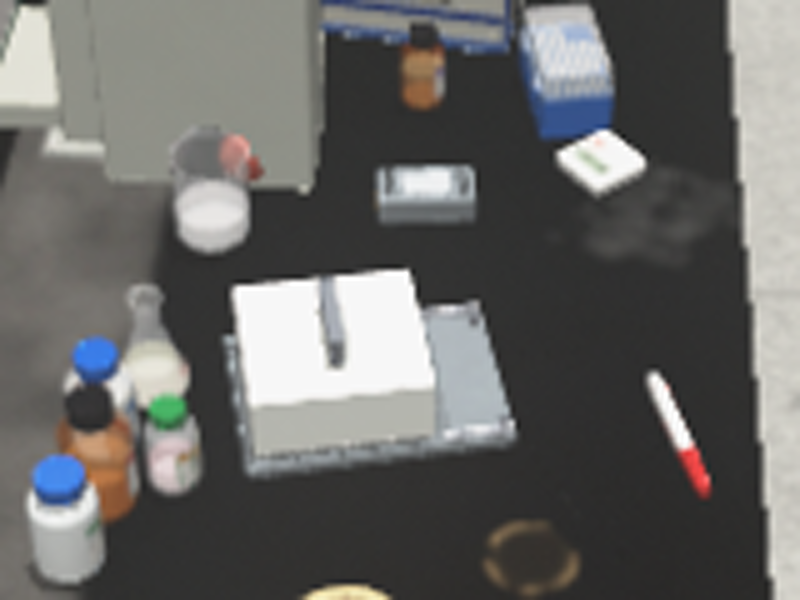

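The crops show the cover on its plate with the ledge facing the robot. The cartridge at (352,231), with a label, is the leftmost of the lookalikes. The pen and ring lie in front of the socket to the left, with bottles behind it.

```bash
python3 - <<'E'
from h import *
S,D=cams.calibration("scene"),cams.calibration("side")
f=lambda x,y:(220+x/4,125+y/4); g=lambda x,y:(230+x/5,145+y/5)
for n,a,b in[("plateFL",f(264,314),g(515,437)),("plateFR",f(388,380),g(485,303)),("topBL",f(393,160),g(250,397)),("topFL",f(305,238),g(432,385)),("topFR",f(415,292),g(408,270)),("topBR",f(500,210),g(234,288)),
 ("hL",f(376,197),g(337,355)),("hR",f(430,223),g(325,285)),("pen1",f(115,367),g(703,490)),("pen2",f(220,412),g(653,377)),("ring",f(182,270),g(532,556))]:
    print(n,*[np.round(x) for x in tri(S,a,D,b)])
for p in[(264,314),(388,380),(508,253)]: print(np.round(plane(S,f(*p),6)))
for p in[(515,437),(485,303),(226,338),(250,473)]: print(np.round(plane(D,g(*p),8)))
for nm in("scene","side"):
  im=cv2.imread(f"pics/{nm}0.png"); x,y,w,h=(335,212,35,35) if nm=="scene" else (302,175,26,16)
  g_=cv2.cvtColor(im[y:y+h,x:x+w],cv2.COLOR_BGR2GRAY); m=(g_>60).astype('uint8')
  ct=max(cv2.findContours(m,0,2)[0],key=cv2.contourArea); r=cv2.minAreaRect(ct); c=S if nm=="scene" else D
  print(nm,r[2],[np.round(plane(c,q+[x,y],14)) for q in cv2.boxPoints(r)])
E
```

```text
plateFL [494.  42.   9.] 2.0
plateFR [ 524. -118.   11.] 3.0
topBL [707.  75.  75.] 4.0
topFL [561.  48.  71.] 5.0
topFR [590. -90.  71.] 5.0
topBR [737. -59.  70.] 2.0
hL [642.  32.  86.] 1.0
hR [655. -42.  92.] 6.0
pen1 [338.  89.   6.] 4.0
pen2 [376. -36.   9.] 5.0
ring [477. 162.   0.] 1.0
[494.  45.   6.]
[ 526. -115.    6.]
[744. -63.   6.]
[494.  40.   8.]
[ 525. -122.    8.]
[748. -63.   8.]
[709.  94.   8.]
scene 45.0 [array([ 530., -233.,   14.]), array([ 650., -212.,   14.]), array([ 639., -281.,   14.]), array([ 522., -299.,   14.])]
side 90.0 [array([ 636., -300.,   14.]), array([ 542., -307.,   14.]), array([ 539., -227.,   14.]), array([ 630., -221.,   14.])]
```

```bash
cat >> h.py <<'E'
def goal(P,yaw):
    """increments from the present pose to TCP at P, tool down, jaw axis along yaw (either sign)"""
    s=monitor.observe(); T=R.from_rotvec(s["tcp_rot"])
    best=None
    for k in(0,np.pi):
        y=np.array([np.cos(yaw+k),np.sin(yaw+k),0]);x=np.array([0,0,-1.])
        G=R.from_matrix(np.c_[x,y,np.cross(x,y)]); r=(T.inv()*G).as_rotvec()
        if best is None or np.linalg.norm(r)<np.linalg.norm(best): best=r
    print("t",s["time_s"],"tcp",np.round(s["eef_pos"],1),"j6",s["joint_positions"][5].round(2),"F",np.round(s["wrist_force"],1),"gap",s["finger_gap"].round(3))
    print("shift",np.round(T.inv().apply(np.asarray(P,float)-s["eef_pos"]),1),"turn",np.round(best,3))
def wrist(name):
    s=monitor.observe(); c=cams.calibration("wrist"); im=cams.snapshot("wrist")[:,:,::-1].copy(); cv2.imwrite("pics/"+name,im); return im,c
E
python3 - <<'E'
from h import *
s=monitor.observe();print(R.from_rotvec(s["tcp_rot"]).as_matrix().round(3))
c=cams.calibration("wrist");print(c["origin"],R.from_rotvec(c["rotation"]).as_matrix().round(2))
goal((649,-6,270),.185)
E
```

```text
[[-0.001  0.377  0.926]
 [-0.001  0.926 -0.377]
 [-1.    -0.002 -0.   ]]
[154.7329695  583.91767375 371.91070846] [[ 0.38  0.88  0.27]
 [ 0.93 -0.36 -0.11]
 [-0.    0.3  -0.95]]Traceback (most recent call last):
  File "<stdin>", line 4, in <module>
  File "h.py", line 23, in goal
    print("t",s["time_s"],"tcp",np.round(s["eef_pos"],1),"j6",s["joint_positions"][5].round(2),"F",np.round(s["wrist_force"],1),"gap",s["finger_gap"].round(3))
                                                                                                                                      ^^^^^^^^^^^^^^^^^^^^^
AttributeError: 'float' object has no attribute 'round'
```

```bash
sed -i 's/s\["finger_gap"\].round(3)/round(float(s["finger_gap"]),3)/' h.py; python3 - <<'E'
from h import *
goal((649,-6,270),.185)
E
```

```text
t 0.1 tcp [226.1 555.3 249.4] j6 -0.09 F [ 0.  -0.8 -0.4] gap 0.999
shift [ -20.1 -360.4  603.4] turn [0.999 0.001 0.002]
```

Request:
{"method": "step_arm", "body": {"increments": "-1 -20 -360 603 1 0 0;-1 -20 -360 603 1 0 0;-1 -20 -360 603 1 0 0;-1 -20 -360 603 1 0 0;-1 -20 -360 603 1 0 0;-1 -20 -360 603 1 0 0;-1 -20 -360 603 1 0 0;-1 -20 -360 603 1 0 0;-1 -20 -360 603 1 0 0;-1 -20 -360 603 1 0 0;-1 -20 -360 603 1 0 0;-1 -20 -360 603 1 0 0"}}

```text
time_s: 1.3
eef_pos: [587.7, 74.6, 266.7]
tcp_rot: [1.071, 1.291, -1.074]
wrist_force: [0.9, 1.0, 1.1]
finger_gap: 1.004
```

```bash
python3 - <<'E'
from h import *
goal((649,-6,270),.185)
E
```

```text
t 1.3 tcp [587.7  74.6 266.7] j6 -0.14 F [0.9 1.  1.1] gap 1.004
shift [-3.3 45.5 90.4] turn [-0.001  0.001  0.001]
```

Request:
{"method": "step_arm", "body": {"increments": "-1 -3 45 90 0 0 0;-1 -3 45 90 0 0 0;-1 -3 45 90 0 0 0;-1 -3 45 90 0 0 0;-1 -3 45 90 0 0 0"}}

```text
time_s: 1.8
eef_pos: [647.9, -5.0, 269.2]
tcp_rot: [1.071, 1.292, -1.075]
wrist_force: [-0.3, -0.2, 0.6]
finger_gap: 1.0
```

```bash
python3 - <<'E'
from h import *
im,c=wrist("w1.png"); print(c)
goal((649,-6,270),.185)
E
```

```text
{'camera_matrix': array([[337.48289193,   0.        , 319.22094501],
       [  0.        , 337.48289193, 201.80697397],
       [  0.        ,   0.        ,   1.        ]]), 'origin': array([633.38451606,  69.82801078, 391.71357443]), 'rotation': array([2.82665276, 0.26138107, 0.03390601])}
t 1.85 tcp [647.8  -4.5 269.5] j6 -0.27 F [ 0.4 -0.1  0.3] gap 0.997
shift [-0.5  0.9  1.7] turn [0.    0.001 0.002]
```

View pics/w1.png

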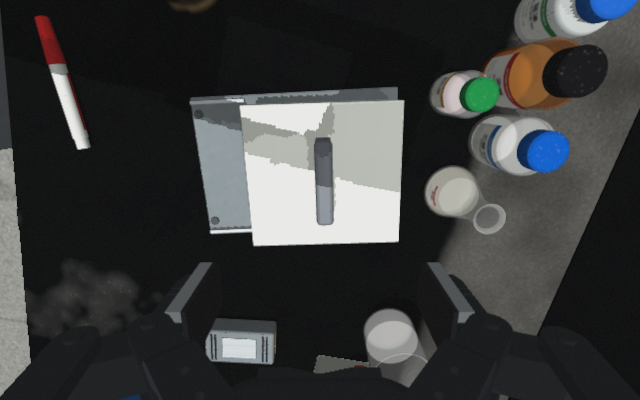

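```bash
python3 - <<'E'
from h import *
c=cams.calibration("wrist")
S,D=cams.calibration("scene"),cams.calibration("side")
for n,p,z in[("hL",(323,139),104),("hR",(325,223),104),("t1",(240,105),74),("t2",(404,100),74),("t3",(399,241),74),("t4",(254,245),74),("pFL",(193,98),12),("pFR",(211,233),12),("pBL",(397,88),12),("cA",(208,320),28),("cB",(277,320),28),("cC",(275,363),28)]: print(n,plane(c,p,z).round(1))
f=lambda x,y:(220+x/4,125+y/4)
print("height check topFL",tri(c,(240,105),S,f(305,238)),"hL",tri(c,(323,139),S,f(374,193)), tri(c,(254,245),S,f(415,292)))
E
```

```text
hL [641.7  36.6 104. ]
hR [657.7 -37.6 104. ]
t1 [562.9  49.2  74. ]
t2 [707.8  80.7  74. ]
t3 [738.4 -54.2  74. ]
t4 [592.9 -86.2  74. ]
pFL [498.5  43.   12. ]
pFR [ 531.6 -110.5   12. ]
pBL [711.9  93.3  12. ]
cA [ 542.7 -223.1   28. ]
cB [ 629.  -206.8   28. ]
cC [ 636.3 -274.    28. ]
height check topFL (array([560.72922437,  49.61754724,  68.23047707]), np.float64(2.2851789611708946)) hL (array([642.34824725,  34.81671407,  90.46471495]), np.float64(0.6642792125850557)) (array([590.61993912, -88.15965456,  67.69605962]), np.float64(3.6809821349613623))
```

```bash
python3 - <<'E'
from h import *
goal((650,-1.5,99),.214)
E
```

```text
t 1.85 tcp [647.8  -4.5 269.5] j6 -0.27 F [ 0.4 -0.1  0.3] gap 0.997
shift [170.5   3.   -2.6] turn [-0.029  0.001  0.002]
```

Request:
{"method": "step_arm", "body": {"increments": "-0.3 60 3 -2.6 -0.03 0 0;-0.3 110 3 -2.6 -0.03 0 0;-0.3 145 3 -2.6 -0.03 0 0;-0.3 163 3 -2.6 -0.03 0 0;-0.3 170 3 -2.6 -0.03 0 0;-0.3 170 3 -2.6 -0.03 0 0;1 170 3 -2.6 -0.03 0 0;1 170 3 -2.6 -0.03 0 0;1 170 3 -2.6 -0.03 0 0;1 170 3 -2.6 -0.03 0 0;1 170 3 -2.6 -0.03 0 0;1 170 3 -2.6 -0.03 0 0", "squeeze": 50}}

```text
time_s: 3.05
eef_pos: [651.4, -1.6, 102.0]
tcp_rot: [1.049, 1.301, -1.049]
wrist_force: [-1.1, 0.5, 7.4]
finger_gap: 0.175
```

```bash
python3 - <<'E'
from h import *
goal((650,-1.5,250),.214)
E
```

```text
t 3.05 tcp [651.4  -1.6 102. ] j6 -0.3 F [-1.1  0.5  7.4] gap 0.175
shift [-148.    -1.1   -0.2] turn [ 0.001  0.001 -0.002]
```

Request:
{"method": "step_arm", "body": {"increments": "1 -10 0 0 0 0 0;1 -30 0 0 0 0 0;1 -60 0 0 0 0 0;1 -90 0 0 0 0 0;1 -110 0 0 0 0 0;1 -110 0 0 0 0 0"}}

```text
time_s: 3.65
eef_pos: [653.4, -1.8, 217.2]
tcp_rot: [1.052, 1.295, -1.044]
wrist_force: [0.4, -0.4, -2.5]
finger_gap: 0.177
```

```bash
python3 - <<'E'
from h import *
goal((465,165,200),.214)
im,c=wrist("w2.png")
cv2.imwrite("pics/side1.png",crop(cams.snapshot("side")[:,:,::-1],230,110,390,270,4))
E
```

```text
t 3.65 tcp [653.4  -1.8 217.2] j6 -0.3 F [ 0.4 -0.4 -2.5] gap 0.177
shift [  15.2 -148.7 -203.1] turn [ 0.001  0.004 -0.009]
```

View pics/side1.png

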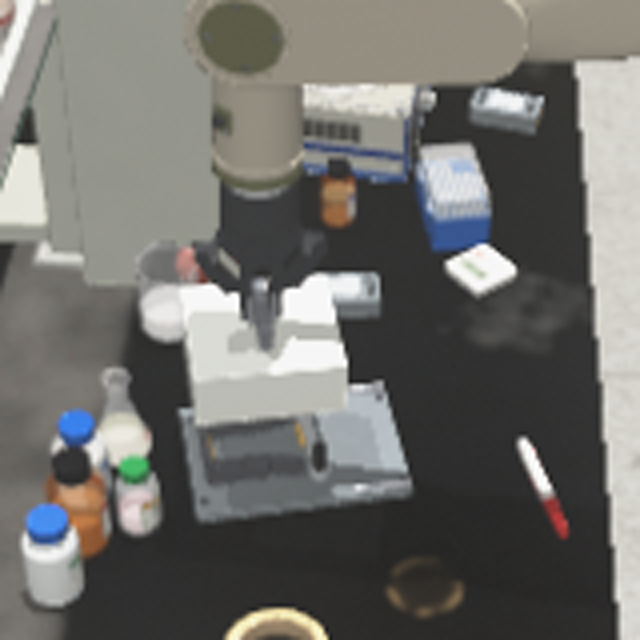

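The cover hangs level in the gripper over the bare bay. The lever post shows at (318,457). Next I'll move it left and forward.

Request:
{"method": "step_arm", "body": {"increments": "1 3 -25 -34 0 0 0;1 5 -55 -75 0 0 0;1 8 -85 -116 0 0 0;1 10 -113 -154 0 0 0;1 13 -133 -182 0 0 0;1 15 -145 -198 0 0 -0.005;1 15 -149 -203 0 0 -0.008;1 15 -149 -203 0 0 -0.008;1 15 -149 -203 0 0 -0.008"}}

```text
time_s: 4.65
eef_pos: [462.8, 164.4, 195.8]
tcp_rot: [1.045, 1.306, -1.055]
wrist_force: [-1.0, 0.4, -3.3]
finger_gap: 0.177
```

```bash
python3 - <<'E'
from h import *
goal((465,165,95),.214)
im,c=wrist("w3.png")
E
```

```text
t 4.65 tcp [462.8 164.4 195.8] j6 0.02 F [-1.   0.4 -3.3] gap 0.177
shift [100.8   3.   -0.3] turn [0.001 0.002 0.007]
```

Request:
{"method": "step_arm", "body": {"increments": "1 25 1 0 0 0 0;1 55 2 0 0 0 0.003;1 75 3 0 0 0 0.006;1 88 3 0 0 0 0.007;1 96 3 0 0 0 0.007;1 100 3 0 0 0 0.007;1 102 3 0 0 0 0.007;1 104 3 0 0 0 0.007;1 106 3 0 0 0 0.007;1 106 3 0 0 0 0.007"}}

```text
time_s: 5.7
eef_pos: [465.5, 164.6, 90.3]
tcp_rot: [1.049, 1.3, -1.05]
wrist_force: [-0.7, 0.7, -1.7]
finger_gap: 0.172
```

Request:
{"method": "step_arm", "body": {"increments": "1 1 0 0 0 0 0;1 2 0 0 0 0 0;1 3 0 0 0 0 0;1 3 0 0 0 0 0"}}

```text
time_s: 6.1
eef_pos: [465.8, 164.7, 89.9]
tcp_rot: [1.049, 1.3, -1.05]
wrist_force: [-13.4, -3.3, 23.1]
finger_gap: 0.176
```

Standing, at 23 N. I'll ease up a little, then release.

Request:
{"method": "step_arm", "body": {"increments": "1 -2 0 0 0 0 0;1 -2 0 0 0 0 0;0.6 -2 0 0 0 0 0;0.3 -2 0 0 0 0 0;-0.1 -2 0 0 0 0 0;-0.3 -2 0 0 0 0 0;-0.3 -2 0 0 0 0 0;-0.3 -15 0 0 0 0 0;-0.3 -50 0 0 0 0 0;-0.3 -100 0 0 0 0 0;-0.3 -150 0 0 0 0 0;-0.3 -170 0 0 0 0 0"}}

```text
time_s: 7.3
eef_pos: [467.5, 165.6, 267.2]
tcp_rot: [1.054, 1.295, -1.043]
wrist_force: [-0.4, -0.0, 0.6]
finger_gap: 0.649
```

```bash
python3 - <<'E'
from h import *
goal((650,-1.5,270),.214)
cv2.imwrite("pics/side2.png",crop(cams.snapshot("side")[:,:,::-1],230,145,390,305,4))
im,c=wrist("w4.png");print(c["origin"],c["rotation"])
E
```

```text
t 7.3 tcp [467.5 165.6 267.2] j6 0.02 F [-0.4 -0.   0.6] gap 0.649
shift [ -1.  142.8 202.1] turn [ 0.     0.002 -0.01 ]
[449.57726178 239.87107777 391.38558847] [2.8228525  0.3008192  0.06248409]
```

View pics/side2.png

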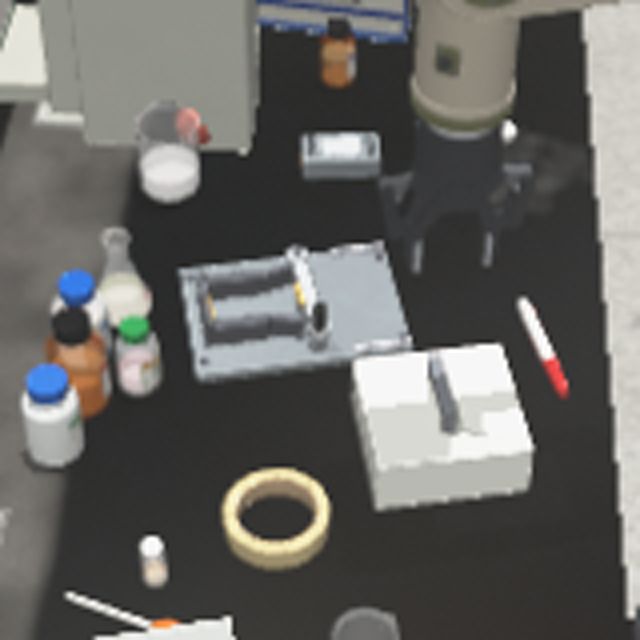

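The cover stands upright on bare worktop at (440,430), clear of socket, tape and pen, and nothing else moved. I'll go over the socket for a close look.

Request:
{"method": "step_arm", "body": {"increments": "-0.3 -1 40 55 0 0 -0.01;-0.3 -1 75 105 0 0 -0.01;-0.3 -1 105 150 0 0 -0.01;-0.3 -1 130 185 0 0 -0.01;-0.3 -1 140 200 0 0 -0.01;-0.3 -1 140 200 0 0 -0.01;-0.3 -1 140 200 0 0 -0.01"}}

```text
time_s: 8.1
eef_pos: [646.7, -1.0, 266.7]
tcp_rot: [1.049, 1.303, -1.054]
wrist_force: [-1.0, 0.6, 0.5]
finger_gap: 0.652
```

```bash
python3 - <<'E'
from h import *
im,c=wrist("w5.png");print(c["origin"],c["rotation"])
cv2.imwrite("pics/w5c.png",crop(im,170,70,430,270,3))
goal((650,-1.5,270),.214)
E
```

```text
[630.13518712  73.47307787 389.22093085] [2.82268145 0.30151307 0.03979351]
t 8.15 tcp [646.5   0.  267.6] j6 -0.29 F [-0.2 -0.2 -0.4] gap 0.649
shift [-2.4  3.1  2.3] turn [-0.     0.001  0.002]
```

View pics/w5c.png

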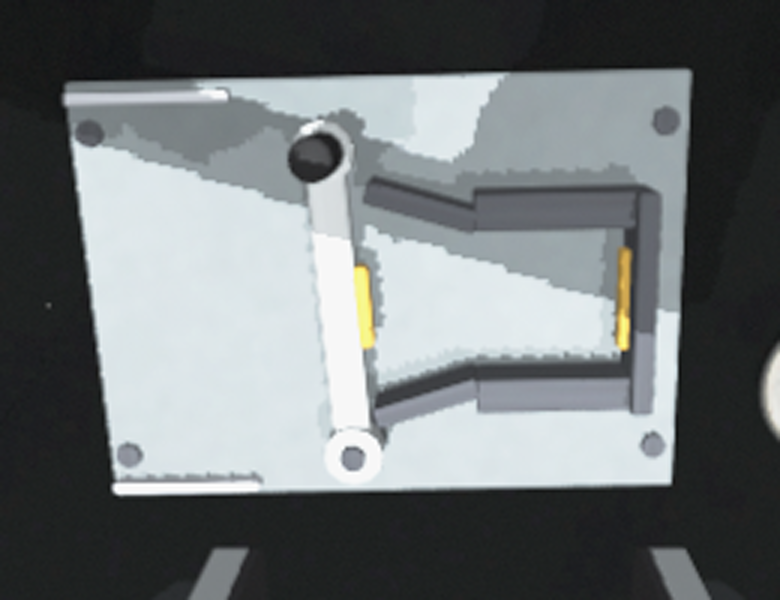

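```bash
python3 - <<'E'
from h import *
c=cams.calibration("wrist"); f=lambda x,y:(170+x/3,70+y/3)
P={k:plane(c,f(*p),z) for k,p,z in[("FL",(66,86),12),("FR",(115,495),12),("BL",(691,70),12),("BR",(671,486),12),("post",(313,158),66),("pivot",(352,458),36),("Rwall_a",(480,380),36),("Rwall_b",(630,378),36),("Rout_a",(480,412),36),("Rout_b",(650,412),36),("Lin_a",(477,230),36),("Lin_b",(632,228),36),("Lout_a",(477,190),36),("Lout_b",(640,188),36),("stop",(638,300),42)]}
for k,v in P.items(): print(k,v.round(1))
u=(P["BL"]-P["FL"]+P["BR"]-P["FR"])[:2];v=(P["FL"]-P["FR"]+P["BL"]-P["BR"])[:2]
a1=np.arctan2(u[1],u[0]);a2=np.arctan2(-v[0],v[1]);a=(a1+a2)/2;print(a1,a2,np.linalg.norm(u)/2,np.linalg.norm(v)/2)
M=np.array([[np.cos(a),-np.sin(a)],[np.sin(a),np.cos(a)]])
ctr=np.mean([P[k][:2] for k in("FL","FR","BL","BR")],0); o=ctr-M@[-17.5,0];print("origin",o)
for k,v in P.items(): print(k,(M.T@(v[:2]-o)).round(1))
E
```

```text
FL [495.6  42.5  12. ]
FR [ 531.1 -111.6   12. ]
BL [712.3  95.   12. ]
BR [749.4 -60.   12. ]
post [592.5  41.9  66. ]
pivot [622.3 -66.   36. ]
Rwall_a [662.3 -26.1  36. ]
Rwall_b [715.5 -13.8  36. ]
Rout_a [665.  -38.1  36. ]
Rout_b [726.2 -24.8  36. ]
Lin_a [649.2  26.8  36. ]
Lin_b [701.8  39.   36. ]
Lout_a [646.2  40.2  36. ]
Lout_b [700.9  52.8  36. ]
stop [709.3  15.8  42. ]
0.2350565702700088 0.23039625459006782 223.6918377010526 158.7769712216503
origin [639.14783295  -4.48557823]
FL [-128.8   78.8]
FR [-129.9  -79.3]
BL [94.2 80. ]
BR [ 94.5 -79.4]
post [-34.7  55.9]
pivot [-30.6 -55.9]
Rwall_a [ 17.5 -26.4]
Rwall_b [ 72.2 -26.6]
Rout_a [ 17.4 -38.7]
Rout_b [ 80.  -39.8]
Lin_a [17.  28.2]
Lin_b [71.  27.8]
Lout_a [17.2 41.9]
Lout_b [73.3 41.5]
stop [72.9  3.6]
```

```bash
python3 - <<'E'
from h import *
goal((592.5,42,62),.24)
E
```

```text
t 8.15 tcp [646.5   0.  267.6] j6 -0.29 F [-0.2 -0.2 -0.4] gap 0.649
shift [205.6 -43.5 -52.6] turn [-0.026  0.001  0.002]
```

Request:
{"method": "step_arm", "body": {"increments": "0 30 -25 -30 -0.026 0 0;0 60 -43.5 -52.6 -0.026 0 0;0 100 -43.5 -52.6 -0.026 0 0;0 140 -43.5 -52.6 -0.026 0 0;0 170 -43.5 -52.6 -0.026 0 0;0 190 -43.5 -52.6 -0.026 0 0;0 202 -43.5 -52.6 -0.026 0 0;0 205 -43.5 -52.6 -0.026 0 0;0.3 205 -43.5 -52.6 -0.026 0 0;0.3 205 -43.5 -52.6 -0.026 0 0"}}

```text
time_s: 9.15
eef_pos: [593.6, 42.2, 64.4]
tcp_rot: [1.03, 1.311, -1.03]
wrist_force: [0.8, -0.0, -0.0]
finger_gap: 0.348
```

```bash
cat >> h.py <<'E'
O=np.array([639.,-4.]);A=.231
M2=np.array([[np.cos(A),-np.sin(A)],[np.sin(A),np.cos(A)]])
def s2w(x,y): return O+M2@[x,y]
E
python3 - <<'E'
from h import *
goal((592.5,42,62),.24)
# arc rows: shifts in present tool frame
s=monitor.observe();T=R.from_rotvec(s["tcp_rot"])
for th in np.arange(.04,2.26,.13):
    p=s2w(-30-110*np.sin(th),-55+110*np.cos(th)); d=T.inv().apply(np.r_[p,62]-s["eef_pos"]); print(round(th,2),p.round(),d.round(1),round(-.72*th,2))
E
```

```text
t 9.15 tcp [593.6  42.2  64.4] j6 -0.25 F [ 0.8 -0.  -0. ] gap 0.348
shift [ 2.4 -1.1 -0.1] turn [ 0.     0.002 -0.001]
0.04 [593.  42.] [ 2.4 -0.8  0.4] -0.03
0.17 [579.  37.] [  2.4 -15.    1.8] -0.12
0.3 [567.  30.] [  2.4 -28.9   5. ] -0.22
0.43 [555.  22.] [  2.4 -42.3   9.9] -0.31
0.56 [544.  13.] [  2.4 -55.   16.6] -0.4
0.69 [535.   2.] [  2.4 -66.6  24.9] -0.5
0.82 [527. -10.] [  2.4 -77.1  34.6] -0.59
0.95 [521. -23.] [  2.4 -86.3  45.5] -0.68
1.08 [516. -36.] [  2.4 -93.9  57.6] -0.78
1.21 [513. -50.] [   2.4 -100.    70.6] -0.87
1.34 [512. -64.] [   2.4 -104.2   84.2] -0.96
1.47 [513. -79.] [   2.4 -106.7   98.3] -1.06
1.6 [516. -93.] [   2.5 -107.4  112.6] -1.15
1.73 [ 521. -106.] [   2.5 -106.2  126.8] -1.25
1.86 [ 527. -119.] [   2.5 -103.1  140.8] -1.34
1.99 [ 535. -131.] [  2.5 -98.3 154.2] -1.43
2.12 [ 544. -142.] [  2.6 -91.7 166.9] -1.53
2.25 [ 555. -151.] [  2.6 -83.6 178.7] -1.62
```

Request:
{"method": "step_arm", "body": {"increments": "0.5 1 -1 0.4 -0.03 0 0;0.5 1 -15 2 -0.12 0 0;0.5 1 -29 5 -0.22 0 0;0.5 1 -42 10 -0.31 0 0;0.5 1 -55 17 -0.4 0 0;0.5 1 -67 25 -0.5 0 0;0.5 1 -77 35 -0.59 0 0;0.5 1 -86 46 -0.68 0 0;0.5 1 -94 58 -0.78 0 0;0.5 1 -100 71 -0.87 0 0;0.5 1 -104 84 -0.96 0 0"}}

```text
time_s: 10.25
eef_pos: [513.3, -64.7, 65.0]
tcp_rot: [0.287, 1.548, -0.288]
wrist_force: [0.2, 1.4, 0.2]
finger_gap: 0.249
```

```bash
python3 - <<'E'
from h import *
goal((592.5,42,62),.24)
s=monitor.observe();T=R.from_rotvec(s["tcp_rot"])
for th in np.arange(1.34,2.4,.13):
    p=s2w(-30-110*np.sin(th),-55+110*np.cos(th)); d=T.inv().apply(np.r_[p,63]-s["eef_pos"]); print(round(th,2),p.round(),d.round(1),round(-.72*(th-1.34),2))
E
```

```text
t 10.25 tcp [513.3 -64.7  65. ] j6 -1.43 F [0.2 1.4 0.2] gap 0.249
shift [  3.2 128.   35.6] turn [ 0.964  0.004 -0.002]
1.34 [512. -64.] [ 2.  -0.1 -1. ] -0.0
1.47 [513. -79.] [  2.1 -13.1   5. ] -0.09
1.6 [516. -93.] [  2.1 -25.2  12.6] -0.19
1.73 [ 521. -106.] [  2.1 -36.2  21.8] -0.28
1.86 [ 527. -119.] [  2.2 -45.9  32.2] -0.37
1.99 [ 535. -131.] [  2.2 -54.2  43.9] -0.47
2.12 [ 544. -142.] [  2.2 -60.9  56.5] -0.56
2.25 [ 555. -151.] [  2.3 -65.9  69.9] -0.66
2.38 [ 567. -159.] [  2.4 -69.2  83.8] -0.75
```

Request:
{"method": "step_arm", "body": {"increments": "0.5 1 -13 5 -0.09 0 0;0.5 1 -25 12.6 -0.19 0 0;0.5 1 -36 22 -0.28 0 0;0.5 1 -46 32 -0.37 0 0;0.5 1 -54 44 -0.47 0 0;0.5 1 -61 56.5 -0.56 0 0;0.5 1 -64 65 -0.6 0 0;0.5 1 -65 68 -0.6 0 0;0.5 1 -65 68 -0.6 0 0"}}

```text
time_s: 11.15
eef_pos: [554.3, -150.2, 65.3]
tcp_rot: [-0.184, 1.558, 0.179]
wrist_force: [-0.0, 0.6, -0.0]
finger_gap: 0.251
```

```bash
python3 - <<'E'
from h import *
goal((592.5,42,62),.24)
cv2.imwrite("pics/scene3.png",crop(cams.snapshot("scene")[:,:,::-1],260,150,400,270,5))
E
```

```text
t 11.15 tcp [ 554.3 -150.2   65.3] j6 -2.16 F [-0.   0.6 -0. ] gap 0.251
shift [  3.2 178.3  81.2] turn [ 1.562e+00  6.000e-03 -1.000e-03]
```

Request:
{"method": "step_arm", "body": {"increments": "0.2 -1 -1 -1 0 0 0;-0.2 -50 0 0 0 0 0;-1 -100 0 0 0 0 0;-1 -130 0 0 0 0 0;-1 -135 0 0 0 0 0"}}

```text
time_s: 11.7
eef_pos: [555.8, -150.3, 206.4]
tcp_rot: [-0.187, 1.55, 0.176]
wrist_force: [0.4, -0.3, 0.8]
finger_gap: 0.998
```

```bash
python3 - <<'E'
from h import *
goal((560,-254,200),1.76)
E
```

```text
t 11.7 tcp [ 555.8 -150.3  206.4] j6 -2.16 F [ 0.4 -0.3  0.8] gap 0.998
shift [   6.9 -101.8  -19.8] turn [0.042 0.012 0.008]
```

Request:
{"method": "step_arm", "body": {"increments": "-1 7 -40 -8 0.042 0.012 0.008;-1 7 -75 -15 0.042 0.012 0.008;-1 7 -95 -19 0.042 0.012 0.008;-1 7 -102 -20 0.042 0.012 0.008;-1 7 -102 -20 0.042 0.012 0.008"}}

```text
time_s: 12.2
eef_pos: [559.4, -254.4, 199.2]
tcp_rot: [-0.147, 1.566, 0.149]
wrist_force: [0.0, 1.0, -0.5]
finger_gap: 1.002
```

```bash
python3 - <<'E'
from h import *
im,c=wrist("w6.png")
g=cv2.cvtColor(im,cv2.COLOR_BGR2HSV); print(c["origin"])
goal((560,-254,200),1.76)
E
```

```text
[ 483.7350373  -269.07491226  321.77251657]
t 12.25 tcp [ 559.6 -253.5  199.3] j6 -2.27 F [0.5 0.4 0.1] gap 1.003
shift [-0.7 -0.6  0.3] turn [-0.    -0.    -0.001]
```

View pics/w6.png

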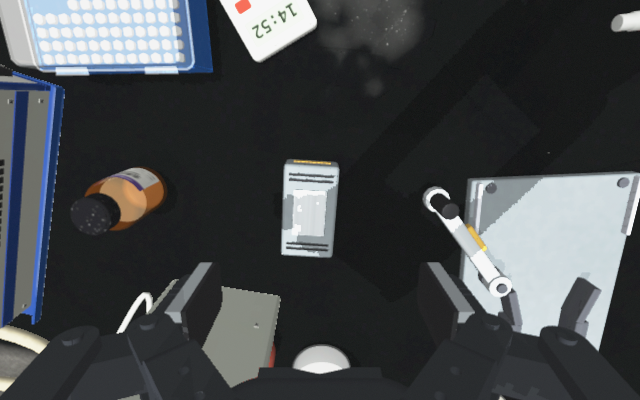

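Wrist view: the cartridge top spans (285,165) to (332,257). The lever is open, with its post near (450,210).

```bash
python3 - <<'E'
from h import *
c=cams.calibration("wrist")
im=cv2.imread("pics/w6.png");x,y,w,h=265,150,90,125
m=(cv2.cvtColor(im[y:y+h,x:x+w],cv2.COLOR_BGR2GRAY)>90).astype('uint8')
m=cv2.morphologyEx(m,3,np.ones((9,9)))
ct=max(cv2.findContours(m,0,2)[0],key=cv2.contourArea);q=cv2.approxPolyDP(ct,6,True)[:,0]+[x,y];print(q.tolist())
for Q in(q,[(285,166),(338,167),(332,257),(281,255)]):
    P=np.array([plane(c,p,28)[:2] for p in Q]);print(P.round(1).tolist())
    r=cv2.minAreaRect(P.astype('float32'));print(r)
# height by second view
print(tri(c,(338,166),cams.calibration("scene"),(220+485/4,125+432/4)))
# lever post
p=plane(c,(444,206),66);l=M2.T@(p[:2]-O)-[-30,-55];print("lever",np.arctan2(-l[0],l[1]),np.linalg.norm(l))
E
```

```text
[[288, 160], [281, 254], [328, 257], [338, 167]]
[[540.9, -284.9], [631.7, -276.9], [626.4, -232.1], [538.7, -240.5]]
((584.3186645507812, -258.46319580078125), (91.23623657226562, 45.131858825683594), 5.022502422332764)
[[546.6, -286.7], [538.7, -240.5], [625.7, -228.3], [632.8, -276.8]]
((585.7589111328125, -258.6630554199219), (88.09146118164062, 48.963523864746094), 7.988742828369141)
(array([ 539.92960993, -240.04312041,   18.32944736]), np.float64(0.7396258055228182))
lever 2.2128595119929324 117.77743219660495
```

```bash
python3 - <<'E'
from h import *
goal((556,-262,24),1.69)
E
```

```text
t 12.25 tcp [ 559.6 -253.5  199.3] j6 -2.27 F [0.5 0.4 0.1] gap 1.003
shift [175.3  -7.9  -5.1] turn [ 0.07  -0.    -0.001]
```

Request:
{"method": "step_arm", "body": {"increments": "-1 40 -8 -5 0.07 0 0;-1 85 -8 -5 0.07 0 0;-1 125 -8 -5 0.07 0 0;-1 150 -8 -5 0.07 0 0;-1 165 -8 -5 0.07 0 0;-1 174 -8 -5 0.07 0 0;-1 177 -8 -5 0.07 0 0;0 177 -8 -5 0.07 0 0;1 177 -8 -5 0.07 0 0;1 177 -8 -5 0.07 0 0;1 177 -8 -5 0.07 0 0;1 177 -8 -5 0.07 0 0", "squeeze": 60}}

```text
time_s: 13.45
eef_pos: [557.3, -262.8, 24.3]
tcp_rot: [-0.093, 1.567, 0.093]
wrist_force: [0.3, 0.7, 5.8]
finger_gap: 0.571
```

```bash
python3 - <<'E'
from h import *
goal(np.r_[s2w(-100,0),110],A+np.pi/2)
goal(np.r_[s2w(-100,0),37],A+np.pi/2)
E
```

```text
t 13.45 tcp [ 557.3 -262.8   24.3] j6 -2.21 F [0.3 0.7 5.8] gap 0.571
shift [-85.8 236.1  12.6] turn [-0.112  0.002  0.   ]
t 13.45 tcp [ 557.3 -262.8   24.3] j6 -2.21 F [0.3 0.7 5.8] gap 0.571
shift [-12.8 236.1  12.4] turn [-0.112  0.002  0.   ]
```

Request:
{"method": "step_arm", "body": {"increments": "1 -15 0 0 0 0 0;1 -45 0 0 0 0 0;1 -80 0 0 0 0 0;1 -105 5 0 0 0 0;1 -105 40 2 -0.02 0 0;1 -105 85 5 -0.05 0 0;1 -105 130 8 -0.08 0 0;1 -105 170 10 -0.1 0 0;1 -105 205 12 -0.112 0 0;1 -105 228 12.5 -0.112 0 0;1 -105 236 12.5 -0.112 0 0;1 -105 236 12.5 -0.112 0 0"}}

```text
time_s: 14.65
eef_pos: [541.7, -26.3, 130.2]
tcp_rot: [-0.183, 1.56, 0.182]
wrist_force: [0.8, -0.3, -1.5]
finger_gap: 0.57
```

```bash
python3 - <<'E'
from h import *
goal(np.r_[s2w(-100,0),40],A+np.pi/2)
im,c=wrist("w7.png"); cv2.imwrite("pics/w7c.png",crop(im,160,120,480,360,2.5))
E
```

```text
t 14.65 tcp [541.7 -26.3 130.2] j6 -1.95 F [ 0.8 -0.3 -1.5] gap 0.57
shift [90.2 -0.5 -0.5] turn [0.002 0.003 0.001]
```

View pics/w7c.png

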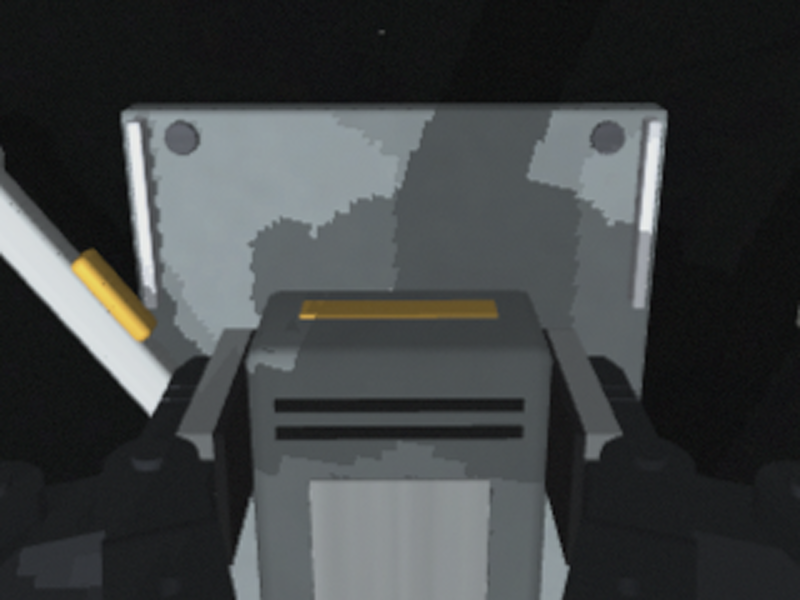

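The cartridge hangs square, centred over the ledge (rear edge at (398,345) in the crop). The lever is off to the left, out of the way. Now lowering.

Request:
{"method": "step_arm", "body": {"increments": "1 30 -0.5 -0.5 0 0 0;1 60 -0.5 -0.5 0 0 0;1 80 -0.5 -0.5 0 0 0;1 88 -0.5 -0.5 0 0.002 0;1 91 -0.5 -0.5 0 0.002 0;1 93 -0.5 -0.5 0 0.002 0;1 94 -0.5 -0.5 0 0.002 0;1 94 -0.5 -0.5 0 0.002 0"}}

```text
time_s: 15.5
eef_pos: [542.6, -28.1, 37.1]
tcp_rot: [-0.183, 1.56, 0.18]
wrist_force: [0.2, -0.5, -1.6]
finger_gap: 0.569
```

```bash
python3 - <<'E'
from h import *
goal(np.r_[s2w(-46,0),37],A+np.pi/2)
c=cams.calibration("wrist");s=monitor.observe()
im,c=wrist("w8.png")
E
```

```text
t 15.5 tcp [542.6 -28.1  37.1] j6 -1.95 F [ 0.2 -0.5 -1.6] gap 0.569
shift [ 0.2  1.4 53.4] turn [0.001 0.003 0.002]
```

Request:
{"method": "step_arm", "body": {"increments": "1 0 1.2 5 0 0.002 0;1 0 1.4 15 0 0.002 0;1 0 1.4 25 0 0.002 0;1 0 1.4 35 0 0.002 0;1 0 1.4 43 0 0.002 0;1 0 1.4 49 0 0.002 0;1 0 1.4 52 0 0.002 0;1 0 1.4 53 0 0.002 0;1 0 1.4 53 0 0.002 0"}}

```text
time_s: 16.45
eef_pos: [593.6, -14.5, 37.0]
tcp_rot: [-0.183, 1.563, 0.18]
wrist_force: [0.0, 0.0, -0.9]
finger_gap: 0.572
```

```bash
python3 - <<'E'
from h import *
goal(np.r_[s2w(-46,0),37],A+np.pi/2)
im,c=wrist("w9.png"); cv2.imwrite("pics/w9c.png",crop(im,160,160,480,400,2.5))
E
```

```text
t 16.45 tcp [593.6 -14.5  37. ] j6 -1.91 F [ 0.   0.  -0.9] gap 0.572
shift [-0.  -0.2  0.6] turn [0.001 0.    0.002]
```

View pics/w9c.png

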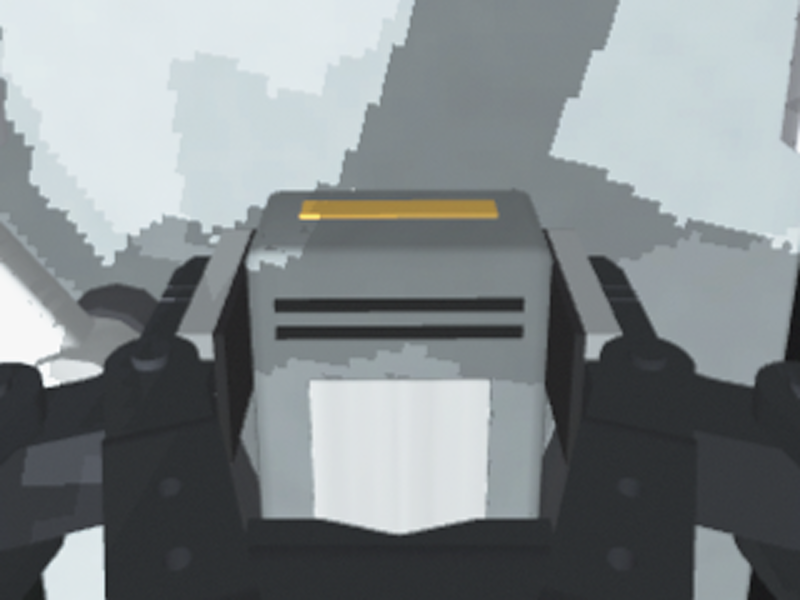

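Request:
{"method": "step_arm", "body": {"increments": "1 1 0 0 0 0 0;1 1 0 0 0 0 0;-0.3 1 0 0 0 0 0;-0.34 1 0 0 0 0 0;-0.34 1 0 0 0 0 0;-0.34 -10 0 -1 0 0 0;-0.34 -35 0 -2 0 0 0;-0.34 -70 0 -20 0 0 0;0.5 -90 0 -40 0 0 0;1 -90 0 -60 0 0 0;1 -90 0 -70 0 0 0;1 -90 0 -70 0 0 0"}}

```text
time_s: 17.7
eef_pos: [524.4, -30.6, 127.1]
tcp_rot: [-0.183, 1.563, 0.18]
wrist_force: [0.8, 0.3, 0.7]
finger_gap: 0.007
```

```bash
python3 - <<'E'
from h import *
goal(np.r_[s2w(-100,0),37],A+np.pi/2)
im,c=wrist("w10.png"); cv2.imwrite("pics/w10c.png",crop(im,160,160,480,400,2.5))
E
```

```text
t 17.7 tcp [524.4 -30.6 127.1] j6 -1.96 F [0.8 0.3 0.7] gap 0.007
shift [90.1 -0.2 17.7] turn [ 0.    -0.     0.002]
```

View pics/w10c.png

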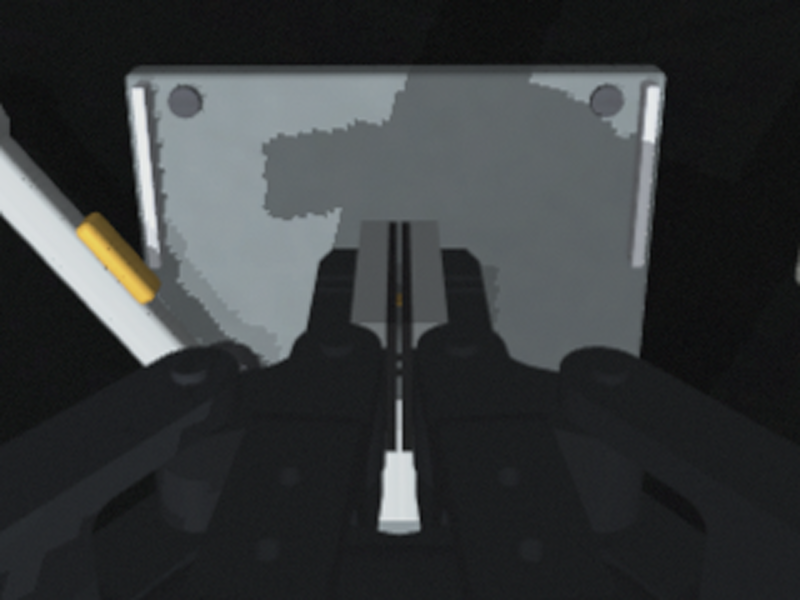

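Fingers are shut above the ledge and the cartridge stayed put (orange mark seen through the fingers). I'll descend behind it and push.

Request:
{"method": "step_arm", "body": {"increments": "1 25 0 18 0 0 0;1 55 0 22 0 0 0;1 75 0 22 0 0 0;1 86 0 22 0 0 0;1 90 0 22 0 0 0;1 90 0 22 0 0 0"}}

```text
time_s: 18.35
eef_pos: [546.5, -25.5, 36.6]
tcp_rot: [-0.183, 1.564, 0.18]
wrist_force: [-0.2, -0.7, 1.0]
finger_gap: 0.002
```

```bash
python3 - <<'E'
from h import *
goal(np.r_[s2w(-29,0),35],A+np.pi/2)
E
```

```text
t 18.35 tcp [546.5 -25.5  36.6] j6 -1.94 F [-0.2 -0.7  1. ] gap 0.002
shift [ 1.6 -0.2 66. ] turn [ 0.    -0.001  0.001]
```

Request:
{"method": "step_arm", "body": {"increments": "1 2 0 8 0 0 0;1 2 0 16 0 0 0;1 2 0 24 0 0 0;1 2 0 31 0 0 0;1 2 0 38 0 0 0;1 2 0 44 0 0 0;1 2 0 50 0 0 0;1 2 0 55 0 0 0;1 2 0 59 0 0 0;1 2 0 62 0 0 0;1 2 0 62 0 0 0"}}

```text
time_s: 19.45
eef_pos: [607.3, -11.2, 34.6]
tcp_rot: [-0.183, 1.563, 0.18]
wrist_force: [0.3, -0.9, 0.2]
finger_gap: -0.003
```

Request:
{"method": "step_arm", "body": {"increments": "1 0 0 2 0 0 0;1 0 0 4 0 0 0;1 0 0 5 0 0 0;1 0 0 5 0 0 0"}}

```text
time_s: 19.85
eef_pos: [611.6, -10.2, 34.5]
tcp_rot: [-0.183, 1.565, 0.18]
wrist_force: [-4.1, -2.0, 3.9]
finger_gap: 0.002
```

```bash
python3 - <<'E'
from h import *
goal(np.r_[s2w(-29,0),35],A+np.pi/2)
S=cams.calibration("scene");a=cams.snapshot("scene")[:,:,::-1]
cv2.imwrite("pics/s4.png",crop(a,270,150,390,240,6))
im,c=wrist("w11.png")
E
```

```text
t 19.85 tcp [611.6 -10.2  34.5] j6 -1.9 F [-4.1 -2.   3.9] gap 0.002
shift [-0.5 -0.3 -0.9] turn [ 0.    -0.002  0.001]
```

Request:
{"method": "step_arm", "body": {"increments": "1 0 0 1 0 0 0;1 0 0 2 0 0 0;1 0 0 3 0 0 0;1 0 0 3 0 0 0"}}

```text
time_s: 20.35
eef_pos: [611.7, -10.2, 34.5]
tcp_rot: [-0.183, 1.571, 0.18]
wrist_force: [-20.0, -4.0, 15.8]
finger_gap: 0.0
```

The force rises with no travel, so the cartridge is home on the stop. I'll back off, rise and go to the lever post.

Request:
{"method": "step_arm", "body": {"increments": "1 -1 0 -10 0 0 0;1 -2 0 -35 0 0 0;0.6 -40 0 -55 0 0 0;0.2 -80 0 -60 0 0 0;0.1 -100 0 -60 0 0 0;0.1 -100 0 -60 0 0 0"}}

```text
time_s: 20.95
eef_pos: [557.2, -24.0, 139.8]
tcp_rot: [-0.184, 1.562, 0.179]
wrist_force: [0.1, 1.0, 0.3]
finger_gap: 0.454
```

```bash
python3 - <<'E'
from h import *
th=2.2;p=s2w(-30-110*np.sin(th),-55+110*np.cos(th));print(p)
goal(np.r_[p,63],1.8)
im,c=wrist("w12.png"); cv2.imwrite("pics/w12c.png",crop(im,40,100,440,400,2))
E
```

```text
[ 550.63802998 -147.78491589]
t 20.95 tcp [557.2 -24.  139.8] j6 -1.93 F [0.1 1.  0.3] gap 0.454
shift [  77.3 -118.7  -34.7] turn [0.002 0.    0.004]
```

Request:
{"method": "step_arm", "body": {"increments": "0.1 0 -40 -12 0 0 0;0.1 0 -85 -25 0 0 0;0.1 0 -112 -34 0 0 0;0.1 0 -119.5 -34 0 0 0;0.1 10 -119.5 -34 0 0 0;0.1 40 -119.5 -34 0 0 0;0.1 62 -119.5 -34 0 0 0;0.1 74 -119.5 -34 0 0 0;0.1 77 -119.5 -34 0 0 0;0.5 77 -119.5 -34 0 0 0;0.5 77 -119.5 -34 0 0 0"}}

```text
time_s: 22.1
eef_pos: [550.9, -148.1, 61.8]
tcp_rot: [-0.185, 1.564, 0.179]
wrist_force: [1.0, -0.3, 0.3]
finger_gap: 0.251
```

```bash
python3 - <<'E'
from h import *
goal((552,-149,63),1.8)
s=monitor.observe();T=R.from_rotvec(s["tcp_rot"])
for th in np.arange(2.2,-.2,-.13):
    p=s2w(-30-110*np.sin(th),-55+110*np.cos(th)); d=T.inv().apply(np.r_[p,63]-s["eef_pos"]); print(round(th,2),d.round(1),round(.72*(2.2-th),2))
E
```

```text
t 22.1 tcp [ 550.9 -148.1   61.8] j6 -2.15 F [ 1.  -0.3  0.3] gap 0.251
shift [-1.2 -1.2  0.8] turn [ 0.002 -0.001  0.003]
2.2 [-1.2  0.3 -0.2] 0.0
2.07 [-1.2 12.4 -7.8] 0.09
1.94 [ -1.2  25.4 -13.8] 0.19
1.81 [ -1.3  39.  -18.1] 0.28
1.68 [ -1.3  53.1 -20.6] 0.37
1.55 [ -1.4  67.4 -21.2] 0.47
1.42 [ -1.4  81.6 -20. ] 0.56
1.29 [ -1.5  95.6 -16.9] 0.66
1.16 [ -1.5 109.  -12.1] 0.75
1.03 [ -1.6 121.7  -5.5] 0.84
0.9 [ -1.6 133.4   2.6] 0.94
0.77 [ -1.7 144.   12.2] 1.03
0.64 [ -1.7 153.3  23.1] 1.12
0.51 [ -1.7 161.1  35.1] 1.22
0.38 [ -1.8 167.2  48. ] 1.31
0.25 [ -1.8 171.6  61.6] 1.4
0.12 [ -1.8 174.2  75.7] 1.5
-0.01 [ -1.9 175.   89.9] 1.59
-0.14 [ -1.9 173.9 104.2] 1.68
```

Request:
{"method": "step_arm", "body": {"increments": "0.5 -1 12 -8 0.09 0 0;0.5 -1 25 -14 0.19 0 0;0.5 -1 39 -18 0.28 0 0;0.5 -1 53 -21 0.37 0 0;0.5 -1 67 -21 0.47 0 0;0.5 -1 82 -20 0.56 0 0;0.5 -1 96 -17 0.66 0 0;0.5 -1 109 -12 0.75 0 0;0.5 -1 122 -5.5 0.84 0 0;0.5 -1 133 3 0.94 0 0;0.5 -1 144 12 1.03 0 0;0.5 -1 144 12 1.03 0 0"}}

```text
time_s: 23.3
eef_pos: [531.0, -4.1, 63.8]
tcp_rot: [0.622, 1.476, -0.626]
wrist_force: [-0.7, 0.3, 0.1]
finger_gap: 0.25
```

```bash
python3 - <<'E'
from h import *
goal((552,-149,63),.214+.72*.77)
s=monitor.observe();T=R.from_rotvec(s["tcp_rot"])
for th in list(np.arange(.77,.1,-.13))+[.05,0,-.05,-.1,-.15]:
    p=s2w(-30-110*np.sin(th),-55+110*np.cos(th)); d=T.inv().apply(np.r_[p,63]-s["eef_pos"]); print(round(th,2),d.round(1),round(.72*(.77-th),2))
E
```

```text
t 23.3 tcp [531.   -4.1  63.8] j6 -0.87 F [-0.7  0.3  0.1] gap 0.25
shift [  1.4 -86.1 118.5] turn [0.004 0.004 0.001]
0.77 [ 0.8 -1.5 -0.2] 0.0
0.64 [ 0.8 12.5 -2.5] 0.09
0.51 [ 0.8 26.8 -3. ] 0.19
0.38 [ 0.8 41.1 -1.6] 0.28
0.25 [ 0.8 55.   1.6] 0.37
0.12 [ 0.8 68.4  6.6] 0.47
0.05 [ 0.8 75.3 10. ] 0.52
0 [ 0.8 80.1 12.7] 0.55
-0.05 [ 0.8 84.7 15.7] 0.59
-0.1 [ 0.8 89.2 18.8] 0.63
-0.15 [ 0.8 93.5 22.2] 0.66
```

Request:
{"method": "step_arm", "body": {"increments": "0.5 0 12 -2.5 0.09 0 0;0.5 0 27 -3 0.19 0 0;0.5 0 41 -1.6 0.28 0 0;0.5 0 55 2 0.37 0 0;0.5 0 68 7 0.47 0 0;0.5 0 75 10 0.52 0 0;0.5 0 80 13 0.55 0 0;0.5 0 82 14 0.55 0 0;0.5 0 82 14 0.55 0 0"}}

```text
time_s: 24.2
eef_pos: [600.0, 42.7, 64.5]
tcp_rot: [1.041, 1.302, -1.042]
wrist_force: [-0.0, 0.3, 1.1]
finger_gap: 0.25
```

Request:
{"method": "step_arm", "body": {"increments": "0.5 0 2 0 0 0 0;0.5 0 4 0 0 0 0;0.5 0 5 0 0 0 0;0.5 0 5 0 0 0 0"}}

```text
time_s: 24.6
eef_pos: [601.9, 43.0, 64.1]
tcp_rot: [1.036, 1.307, -1.046]
wrist_force: [-15.5, -3.2, 11.3]
finger_gap: 0.25
```

The lever is hard against its shut stop. Releasing and rising to look (numerically, since the picture allowance is used up).

Request:
{"method": "step_arm", "body": {"increments": "0.5 0 -3 0 0 0 0;0.2 0 -4 0 0 0 0;0.2 0 -4 0 0 0 0;0.2 -40 -4 0 0 0 0;0.2 -90 -4 0 0 0 0;0.2 -140 0 0 0 0 0;-0.3 -190 30 20 0 0 0;-0.3 -204 48 52 0 0 0;-0.3 -204 48 52 0 0 0;-0.3 -204 48 52 0 0 0"}}

```text
time_s: 25.6
eef_pos: [662.0, 3.3, 268.6]
tcp_rot: [1.038, 1.306, -1.046]
wrist_force: [0.2, 0.0, -0.8]
finger_gap: 0.65
```

```bash
python3 - <<'E'
from h import *
goal((647,0,267),.214)
im,c=wrist("w13.png")
def px(x,y,z): return proj(c,np.r_[s2w(x,y),z])
# black post: dark blob near predicted post top
q=px(-30,55,66).astype(int);print("post pred",q)
x0,y0=q-22; sub=im[y0:y0+44,x0:x0+44]; g=cv2.cvtColor(sub,cv2.COLOR_BGR2GRAY)
m=(g<60).astype('uint8'); n,l,st,ce=cv2.connectedComponentsWithStats(m)
for i in range(1,n):
    if st[i,4]>60:
        w=plane(c,ce[i]+[x0,y0],60)[:2]; v=M2.T@(w-O)-[-30,-55]; print("blob",st[i],ce[i]+[x0,y0],"lever~",np.arctan2(-v[0],v[1]).round(3),np.linalg.norm(v).round(1))
# white lever bar: bright pixels between pivot and post
hsv=cv2.cvtColor(im,cv2.COLOR_BGR2HSV)
# brightness profile along the bay centre line at cartridge-top height, and orange marks
r=lambda z,xs,y=0:[(int(x),im[tuple(px(x,y,z).round().astype(int)[::-1])].tolist()) for x in xs]
print(r(40,range(-50,84,4)))
mo=cv2.inRange(hsv,(12,120,120),(35,255,255)); n,l,st,ce=cv2.connectedComponentsWithStats(mo)
for i in range(1,n):
    if st[i,4]>15: w=plane(c,ce[i],30)[:2]; print("orange",ce[i].round(),st[i,4],(M2.T@(w-O)).round(1))
E
```

```text
t 25.6 tcp [662.    3.3 268.6] j6 -0.29 F [ 0.2  0.  -0.8] gap 0.65
shift [  1.7 -15.4  -0.1] turn [0.011 0.004 0.003]
post pred [263 121]
blob [ 15  15  18  16 195] [264.8974359  121.58974359] lever~ -0.003 109.4
[(-50, [228, 224, 215]), (-46, [228, 225, 215]), (-42, [228, 225, 215]), (-38, [210, 206, 192]), (-34, [247, 247, 247]), (-30, [247, 247, 247]), (-26, [247, 247, 247]), (-22, [135, 246, 247]), (-18, [166, 165, 156]), (-14, [232, 228, 220]), (-10, [105, 101, 99]), (-6, [139, 135, 128]), (-2, [230, 227, 218]), (2, [230, 227, 218]), (6, [247, 247, 247]), (10, [247, 247, 247]), (14, [247, 247, 247]), (18, [247, 247, 247]), (22, [247, 247, 247]), (26, [247, 247, 247]), (30, [247, 247, 247]), (34, [247, 247, 247]), (38, [247, 247, 247]), (42, [247, 247, 247]), (46, [247, 247, 247]), (50, [233, 230, 221]), (54, [228, 225, 216]), (58, [137, 134, 127]), (62, [79, 76, 75]), (66, [163, 159, 150]), (70, [112, 109, 102]), (74, [105, 98, 96]), (78, [107, 101, 98]), (82, [232, 229, 220])]
orange [518.  87.] 2438 [223.6  84.4]
orange [280. 171.] 48 [-21.2  -1. ]
```

```bash
python3 - <<'E'
from h import *
D=cams.calibration("side")
a=cams.snapshot("side")[:,:,::-1].copy();old=cv2.resize(cv2.imread("pics/side2.png"),(160,160),interpolation=cv2.INTER_AREA);new=a[145:305,230:390]
s=cv2.absdiff(old,new).max(2)[82:132,85:137];print("cover region changed px",(s>50).sum(),"mean",s.mean())
b=cv2.imread("pics/side0.png")
for n,x,y in[("tape",299,274),("beaker",321,308),("timer",350,177),("vial",268,285)]: print(n,cv2.absdiff(a,b)[y-14:y+14,x-14:x+14].mean().round(1))
top=cv2.inRange(new,(185,185,185),(255,255,255))[82:132,85:137];M=cv2.moments(top);p=(315+M["m10"]/M["m00"],227+M["m01"]/M["m00"]);w=plane(D,p,55);print("cover~",w.round(),np.linalg.norm(w[:2]-O))
E
```

```text
cover region changed px 308 mean 19.13153846153846
tape 3.7
beaker 5.1
timer 1.7
vial 1.8
cover~ [458. 171.  55.] 251.60900947522106
```

```bash
python3 - <<'E'
from h import *
a=cams.snapshot("side")[:,:,::-1].copy();new=a[145:305,230:390];old=cv2.resize(cv2.imread("pics/side2.png"),(160,160),interpolation=cv2.INTER_AREA)
for n,i in(("old",old),("new",new)):
    g=cv2.cvtColor(i,cv2.COLOR_BGR2GRAY)[80:135,80:140]
    ct=max(cv2.findContours((g>75).astype('uint8'),0,2)[0],key=cv2.contourArea);print(n,"cover outline",cv2.boundingRect(ct),cv2.contourArea(ct))
    h=(g[5:30,18:38]<130).astype('uint8');y,x=np.nonzero(h);print("handle",x.mean().round(1),y.mean().round(1),len(x))
E
```

```text
old cover outline (0, 0, 54, 48) 1732.0
handle 11.8 9.1 80
new cover outline (0, 0, 54, 48) 1720.5
handle 10.4 5.4 78
```

The cover outline is unchanged. Handing in.

```bash
python3 -c "
from cell import env,monitor
print(monitor.observe()['time_s'],env.hand_in())"
```

```text
the job is handed in; nothing more can be done
25.75 None
```

I carried out every step of the task and handed it in at 25.75 s. No verdict was given, so the checks below are my only evidence.

**What I did:**
- I lifted the cover by its handle and set it down near world (465, 165) mm.
- I swung the lever open to about 2.2 rad.
- I laid the leftmost cartridge on the ledge, started it into the bay, and pushed it against the rear stop, where the force rose to about 20 N with no further travel.
- I swung the lever shut until it pressed on its stop at about 15 N.

**Last checks:**
- **Lever:** about 0.00 rad in the wrist picture.
- **Cartridge:** the marks on its top put its centre about 26 mm along socket x, against 27 mm for home.
- **Cover:** its outline is unchanged since I set it down, about 250 mm from the socket.
- **Bystanders:** tape roll, beaker, timer and vial show almost no change from the first picture.

**Checks that disagreed or are weak:**
- A raw image comparison and a handle-blob check of the cover area did differ. I put this down to the arm's changed shadow, because the outline did not move.
- The heights I measured for the cover's top ran a few millimetres below the text.
- I had used all 12 picture views before shutting the lever, so everything after that was checked by numbers only.

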